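# Lock the indexing head with its pin

## Task

Stand the red-headed index pin in the steel guide bushing of the green indexing head and let go of it, then turn the black bar knob slowly until the hidden ring comes round and the pin drops into it by itself. Stop turning as soon as it drops, so that the pin is not strained, and finally press the pin gently the rest of the way down until its head sits flush on the bushing; never force it. Leave the multimeter, the tape measure and the blue-labelled glue bottle alone.

Things in the scene. Friction and masses are not known exactly. Their poses are not given: they have to be found in the camera images.
- index_head: Indexing head bolted to the bench (fixed): dark square foot 150 x 150 x 10 mm, round green housing 148 mm in diameter, its top 38 mm above the bench. Origin at bench height on the knob's axis, z up. At local (-56, 0) mm stands a steel guide bushing 28 mm in diameter, from 38 to 60 mm high, with a vertical bore of 14 mm. The ring under it is hidden.
- guide_mouth (a point): Centre of the bore's mouth, on the top face of the guide bushing, 60 mm above the bench. The pin's head rests on this face when home.
- ring_top (a point): Point on the bore's axis, 36 mm above the bench, level with the top of the hidden ring (10 mm thick), which turns with the knob. A pin stood in the bore rests on it until one of the ring's four notches (16 mm wide, 90 degrees apart, 56 mm from the axis) comes under the pin; it then falls in and locks the ring. A ring load of 1 N on the pin is 0.056 N m at the knob.
- shoe_top (a point): Point on the bore's axis 18 mm above the bench: top of a hidden friction shoe, on which the tip of the dropped pin stops (head then 8 mm above the bushing). The shoe gives way for the last 8 mm under about 6 N and stays where it is pushed. This point is fixed and does not move with the shoe.
- knob: Black bar knob: bar 46 mm long (local x), 16 mm wide (local y), sides from 77 to 114 mm above the bench. Origin on its axis at bench height, z up. Turns about z either way, friction 0.06 N m. Its angle does not tell where the ring's notches are (clamped differently each time); at the start none is within 14 degrees of the bushing, and one gets there within 76 degrees of turning either way.
- pin: Index pin, 80 g: steel shank 12 mm in diameter, 50 mm long with a tapered tip, and a red round head 24 mm in diameter and 14 mm high. Origin at the centre of the tip's end face, z along the pin towards the head (up at the start). Head underside at 50 mm, top at 64 mm.
- pin_rest: Fixed aluminium block 60 x 60 x 34 mm with a blind hole of 14 mm, 26 mm deep, at its centre, in which the pin stands at the start (tip 8 mm, head 58 to 72 mm above the bench). Origin at the centre of its underside.
- multimeter: Orange and black multimeter lying flat, 149 x 75 x 41 mm, origin at the centre of its underside. Bystander.
- tape_measure: Black tape measure standing on its base, 37 x 74 x 64 mm, origin at the centre of its underside. Bystander.
- glue_bottle: White glue bottle with a nozzle and a blue label, 39 x 39 x 125 mm, origin at the centre of its underside. Bystander.

How it is judged:
By the outcome, as a careful person would: the job done as asked, in the order asked, and still so for the second after the job is handed in, with the robot touching nothing.
It also fails if it takes over 72 s, if anything falls off the work surface, if the arm or the gripper's body presses on something with over 40 N, if the wrist force passes 120 N, or if a joint passes its speed limit or range.

## Robot

A 6-joint arm with a two-finger parallel gripper is mounted at the origin on a cart in front of the work surface, level with it; the furniture and walls round the work are solid. World frame = base frame: x ahead of the robot, y to its left, z up, the work surface at z = 0. Lengths are in m, angles in rad, forces in N, time in s.
With the tool pointing down it reaches from about 0.4 to 0.825 m from the base axis. Payload 7 kg.
Tool frame: the origin (TCP) lies at the very end of the fingers, on their centre line; the grasp point (between the pads) lies arm.hold_point_z behind it (arm.hold_point_z is the distance from the TCP to the grasp point, in m); z points along the fingers, y is the line along which they close (so a half turn about z gives the same grasp; the last joint's range is limited). The gripper opens to 88 mm and grips with 3 to 60 N. Pads are 19 mm wide; open, the fingers measure 130 mm over their backs; the gripper's body (78 mm by 193 mm) begins 47 mm behind the grasp point.
Start: joints at [0.288, 0.359, 0.012, 0, -1.224, -0.288], TCP at [0.675, -0, 0.227] pointing down, gripper open.
Joint ranges: [-3.07, 3.07], [-1.43, 2.12], [-1.02, 1.25], [-3.03, 1.67], [-3.05, -0], [-3.03, 3.03]. Speed limits (rad/s): [2.39, 2.39, 3.01, 3.14, 3.14, 3.14].

## Interface

Orientations are given as [roll, pitch, yaw] about the fixed x, y, z axes, in that order (R = Rz(yaw) Ry(pitch) Rx(roll)).
In Python, from station import arm, camrig, workorder, get_state gives the robot as it stands (arm), with the cameras (camrig), the readings as plain functions and the job (workorder).
- The arm moves only by the shell command python3 nudge.py [FORCE], which reads ROWS from standard input. ROWS is a JSON list of rows, 1 to 20 of them, each an object with the fields finger_gap (the finger opening in m), dx, dy, dz (the shift in m), turn (a turn about the tool's z in rad); a field left out counts as zero (the opening has to be given); each row is the pose to reach, as a shift and turn from the pose commanded when the command began, along the tool's axes at that moment; what a row does not reach only later rows make up. A row lasts 1/12 s, in which the tool goes at most 0.0417 m and 0.125 rad, less where a joint would pass 70% of its speed; a pose out of reach is approached as far as the arm can. The fingers move at their own pace and stop on an object; FORCE is the grip in N (left out, the last holds). Time passes only in rows, so rows that do not move let the fingers close. It prints the time, the measured TCP pose, the force, the opening and the grip force at its end. Input that does not fit is refused with a message, and nothing moves.
- get_state(): the state, without advancing time (a new reading comes with each control period).
- camrig.grab_frame(name): name is "scene" or "side" or "wrist"; returns the picture (400x640x3 uint8, red, green, blue); there is no depth.
- camrig.camera_params(name): a dict with "fx", "fy", "cx", "cy" (pixels), "T" (4x4, takes a point from camera to world coordinates); the wrist camera has in their place "hand_eye" (4x4, takes a point from camera to tool coordinates, whose origin is the TCP and whose axes are the flange's). Camera axes: x right, y down, z forward; pixel columns grow to the right and rows downward; lengths in m; the calibration is good to about 2 mm. A picture is of the moment at which its call begins: read the wrist's pose just before it. camera_params takes no time and is no camera call.
- workorder.job_done(): hands the job in; it is judged then, once.
The state is a dict: "t": time; "q": joint angles; "qd": joint speeds; "joint_efforts": joint torques, N m; "eef_pos": TCP position; "ee_rot": TCP orientation; "force": force on the tool from outside, world axes, zero at the start; "moment": the same for the moment, N m; "width": finger opening in m; "gripper_force": force on a finger pad.
Only numpy, scipy, OpenCV 4.12 (cv2) and the standard library are available. Lean on these libraries where they do the work, as an engineer would, in place of code of your own. Each camera call takes 0.05 s, during which the arm holds its last target. There are 200 camera calls.

## Working session

There is one attempt and no reset: what is moved stays moved. The work goes in short steps, Python scripts to look and compute and a shell command to move; the robot and the scene stay as the last step left them, time stands still between calls to the robot, and variables do not carry over. Pictures are saved under pics/ and viewed, at most 10 in all, crops included, and the job is handed in when it is done.

```bash
ls; mkdir -p pics; python3 - <<'E'
from station import arm, camrig, workorder, get_state
import cv2,numpy as np
s=get_state();print(s['t'],s['eef_pos'],s['ee_rot'],s['width'],arm.hold_point_z)
ims=[]
for n in("scene","side","wrist"):
    f=camrig.grab_frame(n);cv2.imwrite(f'pics/{n}0.png',f[:,:,::-1]);ims.append(f[:,:,::-1])
    p=camrig.camera_params(n);print(n,{k:np.round(v,3).tolist() for k,v in p.items()})
E
```

```text
nudge.py
pics
station.py
0.0 [ 6.74509995e-01 -2.90950714e-05  2.25601890e-01] [ 3.13991248e+00 -1.63461514e-04 -1.57086805e+00] 0.08783857470032268 0.0188
scene {'fx': 411.093, 'fy': 411.093, 'cx': 315.443, 'cy': 197.117, 'T': [[0.894, -0.339, 0.292, 0.216], [-0.447, -0.693, 0.566, -0.599], [0.01, -0.636, -0.771, 0.899], [0.0, 0.0, 0.0, 1.0]]}
side {'fx': 454.214, 'fy': 454.214, 'cx': 316.736, 'cy': 194.873, 'T': [[0.958, -0.143, 0.248, 0.274], [-0.286, -0.453, 0.844, -0.983], [-0.008, -0.88, -0.475, 0.622], [0.0, 0.0, 0.0, 1.0]]}
wrist {'fx': 296.114, 'fy': 296.114, 'cx': 315.373, 'cy': 196.313, 'hand_eye': [[-0.0, -0.953, -0.302, 0.083], [1.0, 0.0, -0.001, 0.001], [0.001, -0.302, 0.953, -0.157], [0.0, 0.0, 0.0, 1.0]]}
```

View pics/scene0.png

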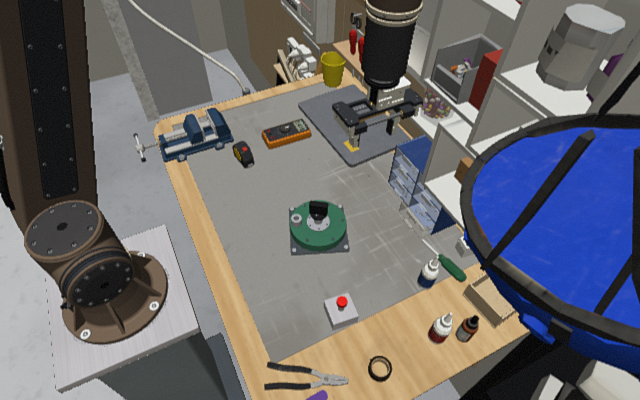

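View pics/side0.png

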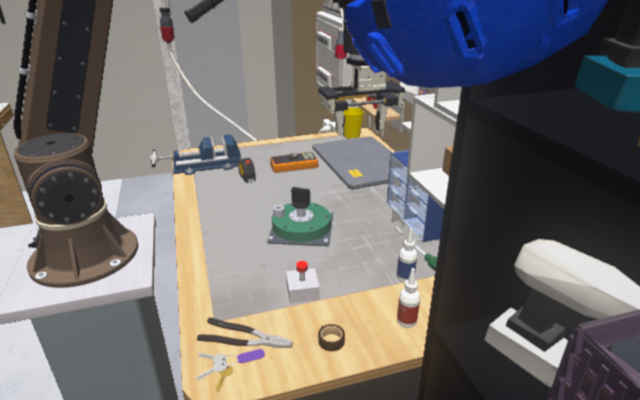

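View pics/wrist0.png

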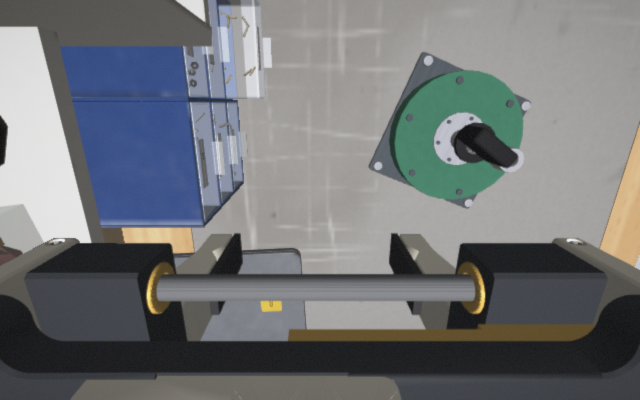

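Scene view: green head at (318,224) with knob (318,210) and bushing (296,219); pin's red head at (342,302) on its rest. Side view: knob (300,197), bushing (278,211), red head (302,266). Wrist view: green housing at (458,134), knob bar pointing to the bushing at (513,158), which it partly hides.

```bash
cat > h.py <<'E'
from station import arm, camrig, workorder, get_state
import cv2,numpy as np
from scipy.spatial.transform import Rotation as Ro
def cam(n,s=None):
    p=camrig.camera_params(n)
    if n=="wrist":
        T=np.eye(4);T[:3,:3]=Ro.from_euler('xyz',s['ee_rot']).as_matrix();T[:3,3]=s['eef_pos'];T=T@p['hand_eye']
    else:T=np.array(p['T'])
    return p,T
def ray(c,u,v):
    p,T=c;d=T[:3,:3]@np.array([(u-p['cx'])/p['fx'],(v-p['cy'])/p['fy'],1]);return T[:3,3],d/np.linalg.norm(d)
def onz(c,u,v,z):
    o,d=ray(c,u,v);return o+d*(z-o[2])/d[2]
def tri(rs):
    A=sum(np.eye(3)-np.outer(d,d) for o,d in rs);b=sum((np.eye(3)-np.outer(d,d))@o for o,d in rs)
    x=np.linalg.solve(A,b);return x,[float(np.linalg.norm(np.cross(x-o,d))) for o,d in rs]
def proj(c,X):
    p,T=c;q=np.linalg.inv(T)@np.append(X,1);return np.array([p['cx']+p['fx']*q[0]/q[2],p['cy']+p['fy']*q[1]/q[2]])
def blobs(m,amin=20):
    n,l,st,ce=cv2.connectedComponentsWithStats(m.astype(np.uint8));return [(ce[i].round(1).tolist(),st[i].tolist()) for i in range(1,n) if st[i][4]>=amin]
def hsv(f):return cv2.split(cv2.cvtColor(f,cv2.COLOR_RGB2HSV))
def red(f):
    h,s,v=hsv(f);return ((h<8)|(h>172))&(s>150)&(v>110)
def green(f):
    h,s,v=hsv(f);return (h>65)&(h<90)&(s>120)&(v>50)
def snap(n,name=None):
    s=get_state();f=camrig.grab_frame(n)
    if name:cv2.imwrite(f'pics/{name}.png',f[:,:,::-1])
    return s,f,cam(n,s)
E
python3 - <<'E'
from h import *
for n in("scene","side","wrist"):
    f=cv2.imread(f'pics/{n}0.png')[:,:,::-1].copy();c=cam(n,get_state())
    print(n,[b for b in blobs(red(f))][:8]);print([b for b in blobs(green(f),200)])
c=cam('scene');d=cam('side')
print(tri([ray(c,342,302),ray(d,302,266)]),tri([ray(c,296,218),ray(d,278,211)]),onz(c,318,224,.038),onz(c,341,312,.034))
E
```

```text
scene [([352.9, 32.6], [351, 30, 5, 6, 29]), ([361.4, 40.1], [359, 37, 5, 7, 29]), ([494.0, 55.6], [484, 49, 19, 15, 133]), ([341.6, 301.0], [337, 296, 10, 11, 81])]
[([319.3, 227.6], [290, 202, 56, 49, 764])]
side [([339.7, 51.3], [336, 45, 10, 13, 98]), ([301.5, 265.7], [297, 261, 10, 11, 87]), ([409.8, 315.3], [400, 308, 18, 15, 165])]
[]
wrist []
[]
(array([ 0.44913817, -0.27886508,  0.07030269]), [0.0004075136832018836, 0.00040751368320206575]) (array([ 0.45912535, -0.0152817 ,  0.04806353]), [0.0025513696102279874, 0.0025513696102280777]) [ 0.50744549 -0.05042029  0.038     ] [ 0.44629603 -0.28465882  0.034     ]
```

```bash
echo '[{"finger_gap":0.06,"dx":0.02,"dy":0.02,"dz":0.01},{"finger_gap":0.06,"dx":0.05,"dy":0.045,"dz":0.02},{"finger_gap":0.06,"dx":0.08,"dy":0.07,"dz":0.02},{"finger_gap":0.06,"dx":0.11,"dy":0.095,"dz":0.03},{"finger_gap":0.06,"dx":0.14,"dy":0.12,"dz":0.03},{"finger_gap":0.06,"dx":0.17,"dy":0.145,"dz":0.03},{"finger_gap":0.06,"dx":0.2,"dy":0.17,"dz":0.03},{"finger_gap":0.06,"dx":0.23,"dy":0.195,"dz":0.03},{"finger_gap":0.06,"dx":0.25,"dy":0.215,"dz":0.03},{"finger_gap":0.06,"dx":0.27,"dy":0.225,"dz":0.03},{"finger_gap":0.06,"dx":0.27,"dy":0.225,"dz":0.03},{"finger_gap":0.06,"dx":0.27,"dy":0.225,"dz":0.03},{"finger_gap":0.06,"dx":0.27,"dy":0.225,"dz":0.03}]' | python3 nudge.py
python3 - <<'E'
from h import *
s,f,c=snap('wrist','w1');print(s['t'],s['eef_pos'],s['ee_rot'],s['qd'].round(3))
for b in blobs(red(f),50):print(b,onz(c,*b[0],.072))
E
```

```text
t: 1.23
eef_pos: [0.45, -0.27, 0.1965]
ee_rot: [3.142, 0.0, -1.571]
force: [0.6, -0.2, -0.1]
width: 0.0602
gripper_force: 0.0
1.2333 [ 0.44999506 -0.26998088  0.19649475] [ 3.14157915e+00  1.40330633e-04 -1.57142527e+00] [0.018 0.005 0.004 0.001 0.    0.   ]
([316.3, 182.5], [306, 171, 22, 24, 401]) [ 0.44785005 -0.27801308  0.072     ]
```

View pics/w1.png

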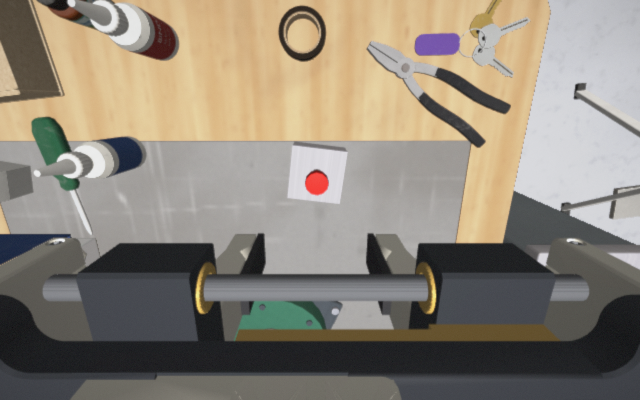

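Wrist view: red head at (316,182) on its block, nothing near the fingers. I'll lower onto it.

```bash
python3 - <<'E'
from h import *
s=get_state()
print(tri([ray(cam('scene'),341.6,301),ray(cam('side'),301.5,265.7),ray(cam('wrist',s),316.3,182)]))
E
echo '[{"finger_gap":0.06,"dx":0.009,"dy":0.0015,"dz":0.04},{"finger_gap":0.06,"dx":0.009,"dy":0.0015,"dz":0.08},{"finger_gap":0.06,"dx":0.009,"dy":0.0015,"dz":0.11},{"finger_gap":0.06,"dx":0.009,"dy":0.0015,"dz":0.135},{"finger_gap":0.06,"dx":0.009,"dy":0.0015,"dz":0.15},{"finger_gap":0.02,"dx":0.009,"dy":0.0015,"dz":0.15},{"finger_gap":0.01,"dx":0.009,"dy":0.0015,"dz":0.15},{"finger_gap":0.01,"dx":0.009,"dy":0.0015,"dz":0.15},{"finger_gap":0.01,"dx":0.009,"dy":0.0015,"dz":0.15},{"finger_gap":0.01,"dx":0.009,"dy":0.0015,"dz":0.15}]' | python3 nudge.py 8
```

```text
(array([ 0.44861034, -0.27739824,  0.07061397]), [0.0013488040836331934, 0.0007323884901953685, 0.0006736414980240452])
t: 2.12
eef_pos: [0.4495, -0.2791, 0.0479]
ee_rot: [-3.139, -0.001, -1.57]
force: [-1.0, 0.2, -0.3]
width: 0.0321
gripper_force: 0.0
```

```bash
echo '[{"finger_gap":0.01,"dz":0.002},{"finger_gap":0.01,"dz":0.002},{"finger_gap":0.01,"dz":0.002},{"finger_gap":0.01,"dz":0.002},{"finger_gap":0.036,"dz":0.002},{"finger_gap":0.036,"dz":0.002,"turn":-0.02},{"finger_gap":0.036,"dz":0.002,"turn":-0.14},{"finger_gap":0.036,"dz":0.002,"turn":-0.26},{"finger_gap":0.036,"dz":0.002,"turn":-0.38},{"finger_gap":0.036,"dz":0.002,"turn":-0.5},{"finger_gap":0.036,"dz":0.002,"turn":-0.62},{"finger_gap":0.036,"dz":0.002,"turn":-0.74},{"finger_gap":0.036,"dz":0.002,"turn":-0.86},{"finger_gap":0.036,"dz":0.002,"turn":-0.98},{"finger_gap":0.036,"dz":0.002,"turn":-1.08},{"finger_gap":0.01,"dz":0.002,"turn":-1.08},{"finger_gap":0.01,"dz":0.002,"turn":-1.08},{"finger_gap":0.01,"dz":0.002,"turn":-1.08},{"finger_gap":0.01,"dz":0.002,"turn":-1.08}]' | python3 nudge.py 25
echo '[{"finger_gap":0.01,"dz":-0.03},{"finger_gap":0.01,"dz":-0.07},{"finger_gap":0.01,"dz":-0.11},{"finger_gap":0.01,"dz":-0.14},{"finger_gap":0.01,"dz":-0.15},{"finger_gap":0.01,"dz":-0.15},{"finger_gap":0.01,"dz":-0.15}]' | python3 nudge.py
```

```text
t: 3.7
eef_pos: [0.4484, -0.2788, 0.0444]
ee_rot: [-3.141, 0.0, -0.493]
force: [0.1, 1.3, -0.6]
width: 0.0231
gripper_force: 25.0
t: 4.28
eef_pos: [0.4483, -0.2788, 0.1946]
ee_rot: [-3.141, -0.001, -0.492]
force: [0.2, 0.4, -0.8]
width: 0.0234
gripper_force: 25.0
```

```bash
echo '[{"finger_gap":0.01,"dx":-0.012,"dy":-0.02},{"finger_gap":0.01,"dx":-0.03,"dy":-0.05},{"finger_gap":0.01,"dx":-0.05,"dy":-0.08},{"finger_gap":0.01,"dx":-0.07,"dy":-0.114},{"finger_gap":0.01,"dx":-0.09,"dy":-0.147},{"finger_gap":0.01,"dx":-0.11,"dy":-0.18},{"finger_gap":0.01,"dx":-0.13,"dy":-0.212},{"finger_gap":0.01,"dx":-0.14,"dy":-0.228},{"finger_gap":0.01,"dx":-0.144,"dy":-0.235},{"finger_gap":0.01,"dx":-0.144,"dy":-0.235},{"finger_gap":0.01,"dx":-0.144,"dy":-0.235},{"finger_gap":0.01,"dx":-0.144,"dy":-0.235}]' | python3 nudge.py
python3 - <<'E'
from h import *
s,f,c=snap('wrist','w2');print(s['t'],s['eef_pos'],s['ee_rot'],np.abs(s['qd']).max())
b=cv2.resize(f[60:360,120:520],None,fx=2,fy=2,interpolation=cv2.INTER_CUBIC);cv2.imwrite('pics/w2c.png',b[:,:,::-1])
E
```

```text
t: 5.28
eef_pos: [0.4318, -0.0048, 0.1938]
ee_rot: [3.14, 0.001, -0.492]
force: [-0.3, 0.5, -0.6]
width: 0.0229
gripper_force: 25.0
5.2833 [ 0.43183064 -0.00475337  0.19376736] [ 3.14014494e+00  1.11597712e-03 -4.91641125e-01] 0.012243855995318053
```

View pics/w2c.png

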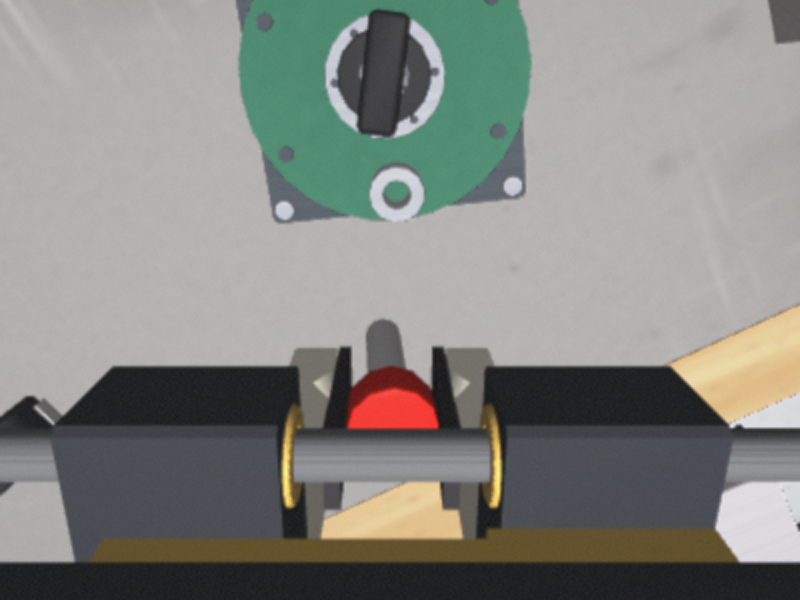

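Wrist crop: bushing ring centred at crop (397,191) → pixel (318.5,155.5); knob bar from crop (388,12) to (378,133); pin held upright, shank end at crop (384,323).

```bash
python3 - <<'E'
from h import *
s=get_state();f=cv2.imread('pics/w2.png')[:,:,::-1].copy();c=cam('wrist',s)
h,S,v=hsv(f)
roi=np.zeros(h.shape,bool);roi[138:175,300:340]=1
m=(S<60)&(v>170)&roi
k=cv2.findContours(m.astype(np.uint8),cv2.RETR_EXTERNAL,cv2.CHAIN_APPROX_NONE)[0];k=max(k,key=cv2.contourArea)
e=cv2.fitEllipse(cv2.convexHull(k));print('ring',e)
hol=(~m)&roi;print([b for b in blobs(hol,15)])
B=onz(c,*e[0],.06);print('bush',B,'dia',e[1][0]/c[0]['fx']*np.linalg.norm(c[1][:3,3]-B))
# two-view height check with scene
fs=cv2.imread('pics/scene0.png')[:,:,::-1].copy()
print('pred scene',proj(cam('scene'),B),'side',proj(cam('side'),B),'tri',tri([ray(c,*e[0]),ray(cam('scene'),296,217),ray(cam('side'),278,209)]))
g=green(f);k=max(cv2.findContours(g[:200].astype(np.uint8),0,1)[0],key=cv2.contourArea)
e2=cv2.fitEllipse(cv2.convexHull(k));print('green',e2,onz(c,*e2[0],.038))
dk=((v<60)&(S<140));dk[:60]=0;dk[135:]=0;dk[:,:290]=0;dk[:,350:]=0
bl=max(blobs(dk),key=lambda b:b[1][4]);print('knobblob',bl)
for u in((120+388/2,60+12/2),(120+378/2,60+133/2)):print(onz(c,*u,.114))
T=c[1][:3,:3];
R=Ro.from_euler('xyz',s['ee_rot']).as_matrix()
for z in(.036,.034):print('tip pred',proj(c,s['eef_pos']+R@[0,0,z]),proj(c,s['eef_pos']+R@[0.005,0,z]))
sh=(S<60)&(v>40)&(v<125);sh[:215]=0;sh[245:]=0;sh[:,:298]=0;sh[:,330:]=0;print(blobs(sh))
E
```

```text
ring ((319.7611999511719, 173.25607299804688), (39.28262710571289, 59.11390686035156), 175.15518188476562)
[([319.8, 150.3], [300, 138, 40, 33, 687]), ([317.9, 157.1], [311, 150, 15, 15, 165])]
bush [ 0.44113381 -0.01642527  0.06      ] dia 0.039594018843713934
pred scene [288.73267361 218.50721396] side [271.71197025 207.79842828] tri (array([ 0.45208411, -0.02084948,  0.06167534]), [0.011119522156000733, 0.006979548252587541, 0.0056023290828482045])Traceback (most recent call last):
  File "<stdin>", line 13, in <module>
ValueError: max() iterable argument is empty
```

```bash
python3 - <<'E'
from h import *
s=get_state();f=cv2.imread('pics/w2.png')[:,:,::-1].copy();c=cam('wrist',s)
h,S,v=hsv(f)
print('vals',[(f[y,x].tolist()) for x,y in((318,145),(330,155),(318,172),(290,150),(265,100),(318,157),(313,100),(309,222),(309,230),(309,212))])
roi=np.zeros(h.shape,bool);roi[138:175,300:340]=1
m=(v>192)&(S<50)&roi
k=cv2.findContours(m.astype(np.uint8),cv2.RETR_EXTERNAL,cv2.CHAIN_APPROX_NONE)[0];k=max(k,key=cv2.contourArea)
e=cv2.fitEllipse(cv2.convexHull(k));print('ring',e)
B=onz(c,*e[0],.06);print('bush',B)
print('pred scene',proj(cam('scene'),B),'side',proj(cam('side'),B),'tri',tri([ray(c,*e[0]),ray(cam('scene'),296,217),ray(cam('side'),278,209)]))
g=(h>60)&(h<95)&(S>70)&(v>60);g[185:]=0
k=max(cv2.findContours(g.astype(np.uint8),0,1)[0],key=cv2.contourArea);print(cv2.boundingRect(k))
for u in((120+388/2,60+12/2),(120+378/2,60+133/2)):print('bar',onz(c,*u,.114))
R=Ro.from_euler('xyz',s['ee_rot']).as_matrix()
for x,z in((0,.036),(.006,.036),(-.006,.036)):print('tip pred',proj(c,s['eef_pos']+R@[x,0,z]))
for i in range(0,3):
  n=('scene','side')[i%2] if i<2 else None
  if n:
    ff=cv2.imread(f'pics/{n}0.png');q=proj(cam(n),B).astype(int);cr=ff[q[1]-25:q[1]+25,q[0]-25:q[0]+35];cv2.imwrite(f'pics/c_{n}.png',cv2.resize(cr,None,fx=6,fy=6,interpolation=cv2.INTER_CUBIC));print(n,q-25)
a=cv2.imread('pics/c_scene.png');b=cv2.imread('pics/c_side.png');cv2.imwrite('pics/cc.png',np.hstack([a,b]))
E
```

```text
vals [[208, 210, 218], [203, 204, 214], [183, 181, 178], [82, 142, 117], [80, 139, 115], [83, 142, 118], [66, 66, 68], [97, 95, 97], [96, 96, 97], [183, 181, 178]]
ring ((317.92987060546875, 156.99813842773438), (26.056320190429688, 26.20901870727539), 157.63998413085938)
bush [ 0.45651491 -0.02254006  0.06      ]
pred scene [295.25873799 218.09776848] side [278.3264073 208.0451182] tri (array([ 0.457143  , -0.02187853,  0.05905334]), [0.0009748001386559232, 0.0030737131403203144, 0.0023554965556093423])
(240, 17, 145, 153)
bar [ 0.52599831 -0.05575441  0.114     ]
bar [ 0.48958891 -0.03172689  0.114     ]
tip pred [313.56337236 223.84372713]
tip pred [313.54594497 215.87870428]
tip pred [313.58049985 231.67168348]
scene [270 193]
side [253 183]
```

View pics/cc.png

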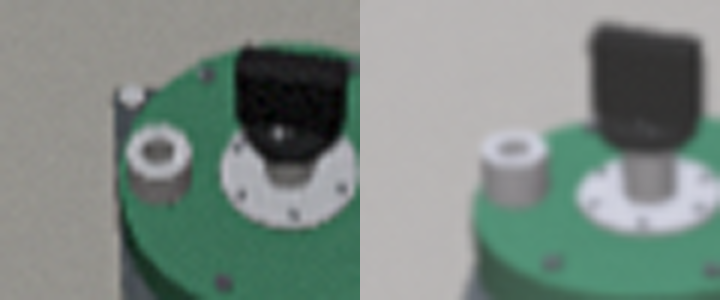

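Crop: bushing mouth at scene (296.5,218.5) and side (278.7,207.8), within ~1 px of the wrist-derived point's projection. I hover the tip just above it.

```bash
python3 - <<'E'
from h import *
s=get_state()
print(tri([ray(cam('wrist',s),317.93,157.0),ray(cam('scene'),296.5,218.5),ray(cam('side'),278.7,207.8)]))
E
echo '[{"finger_gap":0.01,"dx":0.015,"dy":0.002},{"finger_gap":0.01,"dx":0.0303,"dy":0.0036,"dz":0.01},{"finger_gap":0.01,"dx":0.0303,"dy":0.0036,"dz":0.04},{"finger_gap":0.01,"dx":0.0303,"dy":0.0036,"dz":0.07},{"finger_gap":0.01,"dx":0.0303,"dy":0.0036,"dz":0.086},{"finger_gap":0.01,"dx":0.0303,"dy":0.0036,"dz":0.086},{"finger_gap":0.01,"dx":0.0303,"dy":0.0036,"dz":0.086}]' | python3 nudge.py
python3 - <<'E'
from h import *
s,f,c=snap('wrist','w3');print(s['t'],s['eef_pos'],s['ee_rot'])
out=[cv2.resize(f[180:300,250:380],(400,369),interpolation=cv2.INTER_CUBIC)]
B=np.array([.4568,-.0222,.06])
print('wrist bush pred',proj(c,B))
o=[]
for n in('scene','side'):
    s,f,c=snap(n,n+'3');q=proj(c,B).astype(int)-[25,35];print(n,q);o.append(cv2.resize(f[q[1]:q[1]+60,q[0]:q[0]+50],None,fx=5,fy=6.15,interpolation=cv2.INTER_CUBIC))
a=out+[cv2.resize(x,(200,369)) for x in o]
cv2.imwrite('pics/h3.png',np.hstack(a)[:,:,::-1])
E
```

```text
(array([ 0.45758397, -0.02373515,  0.06069246]), [0.001474388742862724, 0.0019407408611093724, 0.0005414473418383616])
t: 5.92
eef_pos: [0.4569, -0.0226, 0.1081]
ee_rot: [3.139, 0.001, -0.492]
force: [0.2, 0.7, 0.8]
width: 0.0229
gripper_force: 25.0
5.9167 [ 0.45686533 -0.02255053  0.10811762] [ 3.13947062e+00  1.37956715e-03 -4.92283665e-01]
wrist bush pred [313.15167676 217.67232423]
scene [270 182]
side [253 172]
```

View pics/h3.png

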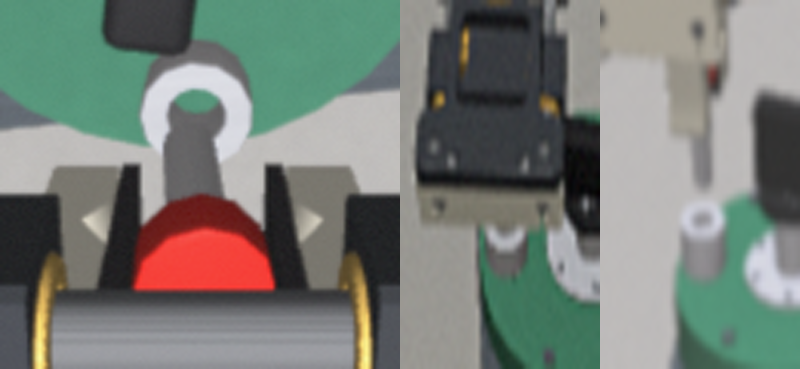

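Composite: bushing centred at pixel (313.7,217.4), as predicted; shank tip near (309,222), slightly left of and below it. I'll check the shank numerically.

```bash
python3 - <<'E'
from h import *
for n,r in(('w2',range(216,246,3)),('w3',range(216,246,3))):
    f=cv2.imread(f'pics/{n}.png')[:,:,::-1];g=f.mean(2).astype(int)
    for y in r:print(n,y,'x298:',g[y,298:334].tolist())
s=get_state();c=cam('wrist',s);R=Ro.from_euler('xyz',s['ee_rot']).as_matrix()
for z in (.036,.032,.025,.014,0,-.02,-.028):print(z,proj(c,s['eef_pos']+R@[0,0,z]).round(1), 'r6mm px',round(.006*296/(np.linalg.inv(c[1])@np.append(s['eef_pos']+R@[0,0,z],1))[2],1))
E
```

```text
w2 216 x298: [180, 179, 177, 178, 180, 179, 179, 178, 176, 178, 178, 178, 178, 179, 178, 179, 180, 180, 180, 179, 179, 179, 178, 178, 180, 178, 179, 180, 179, 180, 180, 179, 180, 179, 180, 180]
w2 219 x298: [179, 179, 178, 180, 179, 179, 181, 179, 177, 169, 169, 159, 146, 138, 151, 164, 166, 167, 178, 178, 178, 180, 180, 179, 179, 180, 178, 180, 180, 179, 182, 180, 180, 179, 178, 179]
w2 222 x298: [179, 181, 181, 180, 180, 177, 163, 131, 102, 95, 97, 96, 95, 93, 93, 94, 93, 91, 95, 110, 151, 177, 180, 181, 182, 180, 181, 180, 181, 181, 181, 180, 179, 178, 179, 179]
w2 225 x298: [180, 181, 180, 180, 172, 142, 99, 94, 95, 96, 95, 96, 95, 95, 94, 95, 93, 90, 90, 89, 97, 135, 176, 180, 179, 180, 180, 178, 179, 179, 179, 179, 178, 179, 179, 178]
w2 228 x298: [178, 178, 177, 175, 164, 103, 94, 93, 93, 96, 96, 96, 96, 96, 95, 95, 95, 93, 91, 90, 88, 99, 140, 175, 178, 178, 179, 180, 179, 180, 179, 179, 180, 179, 179, 178]
w2 231 x298: [180, 179, 179, 178, 167, 116, 96, 94, 96, 95, 96, 96, 94, 96, 96, 96, 93, 92, 91, 90, 89, 89, 114, 172, 178, 177, 178, 179, 181, 180, 180, 181, 181, 180, 181
[... 2111 characters left out ...]
 103, 102, 99, 99, 100, 97, 97, 94, 93, 94, 122, 185, 190, 191, 191, 191, 190, 189, 189, 190, 190, 190, 191]
w3 240 x298: [189, 187, 186, 187, 181, 140, 104, 101, 100, 101, 100, 102, 103, 101, 102, 103, 97, 101, 98, 98, 94, 93, 92, 104, 148, 186, 190, 189, 190, 189, 191, 190, 190, 190, 192, 190]
w3 243 x298: [189, 188, 187, 189, 178, 143, 103, 98, 100, 101, 100, 95, 96, 93, 82, 74, 65, 62, 66, 66, 79, 81, 88, 89, 114, 172, 189, 188, 189, 190, 191, 190, 189, 190, 190, 188]
0.036 [313.6 223.8] r6mm px 8.5
0.032 [313.5 226.1] r6mm px 8.7
0.025 [313.5 230.3] r6mm px 9.0
0.014 [313.3 237.4] r6mm px 9.5
0 [313.2 247.7] r6mm px 10.2
-0.02 [312.9 265.6] r6mm px 11.5
-0.028 [312.8 274. ] r6mm px 12.1
```

Tip sits about (-1.1,-1.6) mm from the tool axis (slight tilt), so I correct for that and descend carefully.

```bash
echo '[{"finger_gap":0.01,"dx":0.0008,"dy":0.0016,"dz":0.004},{"finger_gap":0.01,"dx":0.0008,"dy":0.0016,"dz":0.008},{"finger_gap":0.01,"dx":0.0008,"dy":0.0016,"dz":0.012},{"finger_gap":0.01,"dx":0.0008,"dy":0.0016,"dz":0.014},{"finger_gap":0.01,"dx":0.0008,"dy":0.0016,"dz":0.016},{"finger_gap":0.01,"dx":0.0008,"dy":0.0016,"dz":0.016}]' | python3 nudge.py
python3 - <<'E'
from h import *
s=get_state();print(s['force'],s['moment'])
E
```

```text
t: 6.57
eef_pos: [0.4568, -0.0232, 0.0921]
ee_rot: [3.141, 0.001, -0.491]
force: [-0.4, -0.6, -0.6]
width: 0.0233
gripper_force: 25.0
[-0.4127453  -0.61888369 -0.56810308] [-0.30180118  0.05426174  0.00221573]
```

```bash
echo '[{"finger_gap":0.01,"dz":0.003},{"finger_gap":0.01,"dz":0.006},{"finger_gap":0.01,"dz":0.008},{"finger_gap":0.01,"dz":0.008}]' | python3 nudge.py; echo '[{"finger_gap":0.01,"dz":0.003},{"finger_gap":0.01,"dz":0.006},{"finger_gap":0.01,"dz":0.008},{"finger_gap":0.01,"dz":0.008}]' | python3 nudge.py
```

```text
t: 6.9
eef_pos: [0.4569, -0.0232, 0.084]
ee_rot: [3.141, 0.001, -0.491]
force: [-0.6, -0.3, -1.1]
width: 0.0233
gripper_force: 25.0
t: 7.23
eef_pos: [0.4569, -0.0232, 0.076]
ee_rot: [3.141, 0.001, -0.491]
force: [-1.0, -0.9, -1.8]
width: 0.0231
gripper_force: 25.0
```

```bash
echo '[{"finger_gap":0.01,"dz":0.0015},{"finger_gap":0.01,"dz":0.003},{"finger_gap":0.01,"dz":0.003},{"finger_gap":0.045,"dz":0.003},{"finger_gap":0.045,"dz":0.003},{"finger_gap":0.045,"dz":0.003},{"finger_gap":0.045,"dz":-0.01},{"finger_gap":0.045,"dz":-0.04},{"finger_gap":0.045,"dz":-0.08},{"finger_gap":0.045,"dx":-0.015,"dz":-0.11},{"finger_gap":0.045,"dx":-0.025,"dz":-0.12},{"finger_gap":0.045,"dx":-0.025,"dz":-0.12},{"finger_gap":0.045,"dx":-0.025,"dz":-0.12}]' | python3 nudge.py
python3 - <<'E'
from h import *
s,f,c=snap('wrist','w4');print(s['t'],s['eef_pos'],s['ee_rot'])
o=[cv2.resize(f[60:240,210:420],(480,411),interpolation=cv2.INTER_CUBIC)]
for b in blobs(red(f),50):print(b,onz(c,*b[0],.1))
r=[]
for n in('scene','side'):
    _,g,d=snap(n,n+'4');bs=[b for b in blobs(red(g),20) if 250<b[0][0]<330 and 150<b[0][1]<250];print(n,bs)
    if bs:r.append(ray(d,*bs[0][0]))
if len(r)==2:print(tri(r))
g=cv2.imread('pics/side4.png')[150:260,230:360,::-1];o.append(cv2.resize(g,(320,411)))
cv2.imwrite('pics/h4.png',np.hstack(o)[:,:,::-1])
E
```

```text
t: 8.32
eef_pos: [0.4354, -0.0109, 0.1973]
ee_rot: [-3.139, -0.002, -0.49]
force: [-0.1, 0.0, -0.4]
width: 0.0449
gripper_force: 0.0
8.3167 [ 0.43539559 -0.01091159  0.19728295] [-3.13921807e+00 -1.50624604e-03 -4.90021355e-01]
([313.9, 170.3], [301, 157, 27, 27, 526]) [ 0.45754265 -0.02242597  0.1       ]
([41.3, 234.9], [37, 231, 9, 9, 51]) [0.52349476 0.23315489 0.1       ]
scene [([295.6, 208.2], [291, 205, 10, 8, 59])]
side [([277.7, 194.8], [274, 192, 8, 7, 49])]
(array([ 0.45840214, -0.02031619,  0.09624954]), [0.0012083437643178035, 0.0012083437643177276])
```

View pics/h4.png

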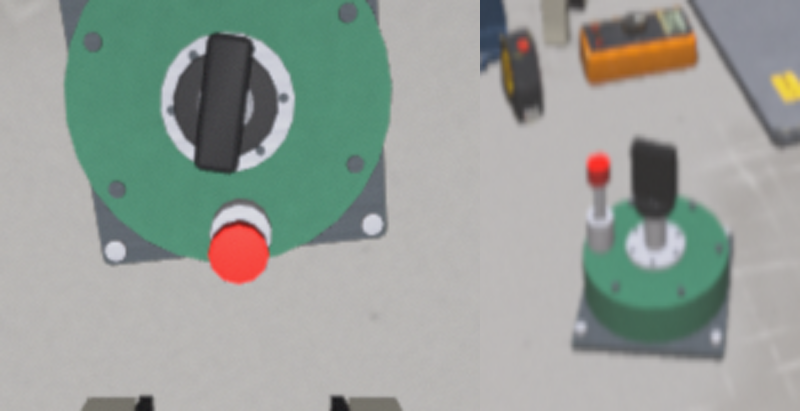

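Wrist crop: pin stands in the bushing with its red head at crop (239,254); knob bar midline from crop (230,36) to (216,170). Side crop: pin upright, head at half knob height.

```bash
python3 - <<'E'
from h import *
s=get_state();c=cam('wrist',s);f=cv2.imread('pics/w4.png')[:,:,::-1].copy()
a=onz(c,310.6,75.7,.114);b=onz(c,304.5,134.4,.114);print('hand',a,b,np.linalg.norm(a-b),(a+b)/2)
g=f.max(2).astype(int);m=np.zeros(g.shape,bool);m[70:140,290:330]=(g<62)[70:140,290:330]
k=max(cv2.findContours(m.astype(np.uint8),0,1)[0],key=cv2.contourArea);r=cv2.minAreaRect(k)
P=np.array([onz(c,*p,.114) for p in cv2.boxPoints(r)]);L=P[np.argmax([np.linalg.norm(P[(i+1)%4]-P[i]) for i in range(4)])]
i=np.argmax([np.linalg.norm(P[(i+1)%4]-P[i]) for i in range(4)]);d=P[(i+1)%4]-P[i];w=P[(i+2)%4]-P[(i+1)%4]
C=P.mean(0);ang=np.degrees(np.arctan2(d[1],d[0]));print(r,C,ang,np.linalg.norm(d),np.linalg.norm(w))
R=Ro.from_euler('xyz',s['ee_rot']).as_matrix()
for q in(C,(a+b)/2):print('tool shift',R.T@(q-s['eef_pos']))
print('y axis ang',np.degrees(np.arctan2(R[1,1],R[0,1])),'q',s['q'].round(3))
E
```

```text
hand [ 0.52446412 -0.05695631  0.114     ] [ 0.4887824  -0.03216112  0.114     ] 0.04345097198247899 [ 0.50662326 -0.04455872  0.114     ]
((307.03070068359375, 104.76034545898438), (20.95667839050293, 59.029666900634766), 7.305758953094482) [ 0.50700266 -0.04430548  0.114     ] 144.34708094286984 0.043510607748929474 0.016547962213450167
tool shift [ 0.07912192 -0.00521794  0.0814297 ]
tool shift [ 0.07890671 -0.00481574  0.08143046]
y axis ang -118.1271803498355 q [ 0.43  -0.022 -0.533 -0.    -1.062  0.65 ]
```

```bash
echo '[{"finger_gap":0.034,"dx":0.03,"dy":-0.002,"turn":0.06},{"finger_gap":0.034,"dx":0.06,"dy":-0.004,"turn":0.12},{"finger_gap":0.034,"dx":0.0797,"dy":-0.0052,"turn":0.133},{"finger_gap":0.034,"dx":0.0797,"dy":-0.0052,"dz":0.03,"turn":0.133},{"finger_gap":0.034,"dx":0.0797,"dy":-0.0052,"dz":0.06,"turn":0.133},{"finger_gap":0.034,"dx":0.0797,"dy":-0.0052,"dz":0.09,"turn":0.133},{"finger_gap":0.034,"dx":0.0797,"dy":-0.0052,"dz":0.11,"turn":0.133},{"finger_gap":0.034,"dx":0.0797,"dy":-0.0052,"dz":0.118,"turn":0.133},{"finger_gap":0.034,"dx":0.0797,"dy":-0.0052,"dz":0.118,"turn":0.133},{"finger_gap":0.01,"dx":0.0797,"dy":-0.0052,"dz":0.118,"turn":0.133},{"finger_gap":0.01,"dx":0.0797,"dy":-0.0052,"dz":0.118,"turn":0.133},{"finger_gap":0.01,"dx":0.0797,"dy":-0.0052,"dz":0.118,"turn":0.133},{"finger_gap":0.01,"dx":0.0797,"dy":-0.0052,"dz":0.118,"turn":0.133},{"finger_gap":0.01,"dx":0.0797,"dy":-0.0052,"dz":0.118,"turn":0.133}]' | python3 nudge.py 20
cat > chk.py <<'E'
# exit 1 if the pin dropped (pin head seen lower in the side view) or the knob resists
from h import *
s,f,c=snap('side')
bs=[b for b in blobs(red(f),8) if 255<b[0][0]<300 and 180<b[0][1]<225]
s2,g,c2=snap('scene')
cs=[b for b in blobs(red(g),8) if 275<b[0][0]<315 and 195<b[0][1]<225]
m=s['moment']
print(round(s['t'],2),'side',[(b[0],b[1][4]) for b in bs],'scene',[(b[0],b[1][4]) for b in cs],'F',s['force'].round(1),'Mz',m[2].round(3),'yaw',s['ee_rot'][2].round(3))
import sys
sys.exit(int(not bs or max(b[0][1] for b in bs)>198.5 or abs(m[2])>0.25))
E
python3 chk.py
```

```text
t: 9.63
eef_pos: [0.5091, -0.0425, 0.0781]
ee_rot: [-3.138, -0.0, -0.624]
force: [2.9, 10.9, -7.5]
width: 0.0158
gripper_force: 19.8
9.63 side [([277.3, 195.7], 39)] scene [([293.6, 208.1], 32)] F [ 2.9 10.9 -7.5] Mz -0.055 yaw -0.624
```

```bash
echo '[{"finger_gap":0.01,"dy":-0.0025,"dz":0.001},{"finger_gap":0.01,"dy":-0.0025,"dz":0.001}]' | python3 nudge.py; python3 chk.py
```

```text
t: 9.9
eef_pos: [0.5092, -0.0424, 0.078]
ee_rot: [3.14, 0.0, -0.623]
force: [-4.3, -0.0, 7.5]
width: 0.0158
gripper_force: 19.9
9.9 side [([277.3, 195.6], 40)] scene [([293.6, 208.2], 32)] F [-4.3 -0.   7.5] Mz -0.092 yaw -0.623
```

```bash
N=; echo '[{"finger_gap":0.01,"dx":-0.0008,"dy":0.0005,"dz":-0.0005,"turn":0.02},{"finger_gap":0.01,"dx":-0.0008,"dy":0.0005,"dz":-0.0005,"turn":0.04},{"finger_gap":0.01,"dx":-0.0008,"dy":0.0005,"dz":-0.0005,"turn":0.04}]' | python3 nudge.py && python3 chk.py && echo '[{"finger_gap":0.01,"turn":0.02},{"finger_gap":0.01,"turn":0.04},{"finger_gap":0.01,"turn":0.04}]' | python3 nudge.py && python3 chk.py && echo '[{"finger_gap":0.01,"turn":0.02},{"finger_gap":0.01,"turn":0.04},{"finger_gap":0.01,"turn":0.04}]' | python3 nudge.py && python3 chk.py && echo '[{"finger_gap":0.01,"turn":0.02},{"finger_gap":0.01,"turn":0.04},{"finger_gap":0.01,"turn":0.04}]' | python3 nudge.py && python3 chk.py
```

```text
t: 10.25
eef_pos: [0.5091, -0.0423, 0.078]
ee_rot: [-3.141, -0.001, -0.665]
force: [3.5, -2.3, -2.9]
width: 0.0159
gripper_force: 20.0
10.25 side [([277.4, 195.4], 40)] scene [([292.8, 207.8], 20)] F [ 3.5 -2.3 -2.9] Mz -0.102 yaw -0.665
t: 10.6
eef_pos: [0.5091, -0.0423, 0.0781]
ee_rot: [-3.141, -0.001, -0.705]
force: [3.9, -2.6, -2.6]
width: 0.0164
gripper_force: 20.0
10.6 side [([277.4, 195.4], 42)] scene [([292.0, 207.2], 8)] F [ 3.9 -2.6 -2.6] Mz 0.023 yaw -0.705
t: 10.95
eef_pos: [0.5091, -0.0423, 0.0781]
ee_rot: [-3.141, -0.001, -0.744]
force: [5.7, -2.9, -5.1]
width: 0.0156
gripper_force: 20.0
10.95 side [([277.3, 195.4], 41)] scene [] F [ 5.7 -2.9 -5.1] Mz -0.068 yaw -0.744
t: 11.3
eef_pos: [0.5091, -0.0423, 0.078]
ee_rot: [-3.141, -0.001, -0.784]
force: [5.0, -2.4, -3.7]
width: 0.0161
gripper_force: 20.0
11.3 side [([277.2, 195.3], 42)] scene [] F [ 5.  -2.4 -3.7] Mz -0.029 yaw -0.784
```

```bash
sed -i 's/0.25)/0.2)/' chk.py; cat > /dev/null; (echo '[{"finger_gap":0.01,"turn":0.02},{"finger_gap":0.01,"turn":0.04},{"finger_gap":0.01,"turn":0.04}]' | python3 nudge.py && python3 chk.py && echo '[{"finger_gap":0.01,"turn":0.02},{"finger_gap":0.01,"turn":0.04},{"finger_gap":0.01,"turn":0.04}]' | python3 nudge.py && python3 chk.py && echo '[{"finger_gap":0.01,"turn":0.02},{"finger_gap":0.01,"turn":0.04},{"finger_gap":0.01,"turn":0.04}]' | python3 nudge.py && python3 chk.py && echo '[{"finger_gap":0.01,"turn":0.02},{"finger_gap":0.01,"turn":0.04},{"finger_gap":0.01,"turn":0.04}]' | python3 nudge.py && python3 chk.py && echo '[{"finger_gap":0.01,"turn":0.02},{"finger_gap":0.01,"turn":0.04},{"finger_gap":0.01,"turn":0.04}]' | python3 nudge.py && python3 chk.py && echo '[{"finger_gap":0.01,"turn":0.02},{"finger_gap":0.01,"turn":0.04},{"finger_gap":0.01,"turn":0.04}]' | python3 nudge.py && python3 chk.py && echo '[{"finger_gap":0.01,"turn":0.02},{"finger_gap":0.01,"turn":0.04},{"finger_gap":0.01,"turn":0.04}]' | python3 nudge.py && python3 chk.py && echo '[{"finger_gap":0.01,"turn":0.02},{"finger_gap":0.01,"turn":0.04},{"finger_gap":0.01,"turn":0.04}]' | python3 nudge.py && python3 chk.py) | grep side
```

```text
11.65 side [([277.2, 195.2], 43)] scene [] F [ 5.5 -2.4 -4.7] Mz -0.016 yaw -0.824
12.0 side [([277.2, 195.2], 43)] scene [] F [ 5.4 -1.7 -3.5] Mz -0.059 yaw -0.864
12.35 side [([277.1, 195.2], 42)] scene [] F [ 5.1 -2.7 -3.8] Mz -0.001 yaw -0.905
12.7 side [([277.1, 195.2], 42)] scene [] F [ 5.5 -2.2 -3.6] Mz -0.043 yaw -0.944
13.05 side [([276.9, 195.3], 39)] scene [] F [ 4.8 -2.5 -3.8] Mz -0.023 yaw -0.984
13.4 side [([276.7, 195.7], 45)] scene [] F [ 5.2 -2.2 -3.7] Mz 0.015 yaw -1.024
13.75 side [([276.5, 196.0], 46)] scene [] F [ 5.2 -2.2 -3.9] Mz -0.016 yaw -1.065
14.1 side [([276.5, 196.3], 48)] scene [] F [ 4.8 -3.1 -4.5] Mz 0.037 yaw -1.105
```

```bash
python3 - <<'E'
from h import *
s,f,c=snap('side','side5');s,g,c2=snap('wrist','w5')
o=[cv2.resize(f[150:260,230:360],(400,338),interpolation=cv2.INTER_CUBIC),cv2.resize(g[150:300,220:400],(400,338),interpolation=cv2.INTER_CUBIC)]
cv2.imwrite('pics/h5.png',np.hstack(o)[:,:,::-1])
E
```

```text
(no output)
```

View pics/h5.png

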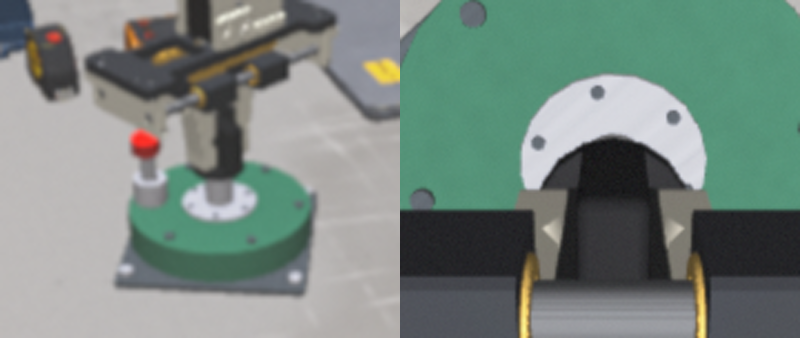

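Side crop: pin still upright with head at crop (145,143), partly shaded by the gripper body above it; grip on the bar is good. I'll continue.

```bash
(echo '[{"finger_gap":0.01,"turn":0.02},{"finger_gap":0.01,"turn":0.04},{"finger_gap":0.01,"turn":0.04}]' | python3 nudge.py && python3 chk.py && echo '[{"finger_gap":0.01,"turn":0.02},{"finger_gap":0.01,"turn":0.04},{"finger_gap":0.01,"turn":0.04}]' | python3 nudge.py && python3 chk.py && echo '[{"finger_gap":0.01,"turn":0.02},{"finger_gap":0.01,"turn":0.04},{"finger_gap":0.01,"turn":0.04}]' | python3 nudge.py && python3 chk.py && echo '[{"finger_gap":0.01,"turn":0.02},{"finger_gap":0.01,"turn":0.04},{"finger_gap":0.01,"turn":0.04}]' | python3 nudge.py && python3 chk.py && echo '[{"finger_gap":0.01,"turn":0.02},{"finger_gap":0.01,"turn":0.04},{"finger_gap":0.01,"turn":0.04}]' | python3 nudge.py && python3 chk.py && echo '[{"finger_gap":0.01,"turn":0.02},{"finger_gap":0.01,"turn":0.04},{"finger_gap":0.01,"turn":0.04}]' | python3 nudge.py && python3 chk.py && echo '[{"finger_gap":0.01,"turn":0.02},{"finger_gap":0.01,"turn":0.04},{"finger_gap":0.01,"turn":0.04}]' | python3 nudge.py && python3 chk.py && echo '[{"finger_gap":0.01,"turn":0.02},{"finger_gap":0.01,"turn":0.04},{"finger_gap":0.01,"turn":0.04}]' | python3 nudge.py && python3 chk.py) | grep side
```

```text
14.55 side [([278.4, 201.0], 48)] scene [] F [ 5.6 -2.1 -4.5] Mz -0.113 yaw -1.145
```

```bash
python3 - <<'E'
from h import *
c=cam('side')
for z in(.093,.085,.075,.067):print(z,proj(c,np.array([.4575,-.0222,z])))
E
python3 chk.py
```

```text
0.093 [278.03357848 196.20055476]
0.085 [278.19364361 199.07190031]
0.075 [278.3921916  202.63357493]
0.067 [278.5498168  205.46115155]
14.65 side [([277.7, 201.8], 49)] scene [] F [ 6.  -2.1 -3.8] Mz -0.073 yaw -1.143
```

Head now reads z≈0.076, so the pin has dropped. I'll release the knob and back off, then measure the head.

```bash
echo '[{"finger_gap":0.034},{"finger_gap":0.034},{"finger_gap":0.034},{"finger_gap":0.034,"dz":-0.03},{"finger_gap":0.034,"dz":-0.06},{"finger_gap":0.034,"dz":-0.09},{"finger_gap":0.034,"dz":-0.12},{"finger_gap":0,"dx":-0.02,"dy":0.018,"dz":-0.12,"turn":-0.12},{"finger_gap":0,"dx":-0.04,"dy":0.036,"dz":-0.12,"turn":-0.24},{"finger_gap":0,"dx":-0.058,"dy":0.0545,"dz":-0.12,"turn":-0.36},{"finger_gap":0,"dx":-0.0588,"dy":0.0545,"dz":-0.12,"turn":-0.48},{"finger_gap":0,"dx":-0.0588,"dy":0.0545,"dz":-0.12,"turn":-0.54},{"finger_gap":0,"dx":-0.0588,"dy":0.0545,"dz":-0.12,"turn":-0.54},{"finger_gap":0,"dx":-0.0588,"dy":0.0545,"dz":-0.12,"turn":-0.54}]' | python3 nudge.py 20
python3 - <<'E'
from h import *
s,f,c=snap('wrist','w6');print(s['t'],s['eef_pos'],s['ee_rot'],s['force'])
R=Ro.from_euler('xyz',s['ee_rot']).as_matrix()
for b in blobs(red(f),200):
    P=onz(c,*b[0],.082);print(b,P,'shift',R.T@(P-s['eef_pos']));W=ray(c,*b[0])
for n in('scene','side'):
    _,g,d=snap(n,n+'6');bs=[b for b in blobs(red(g),20) if 250<b[0][0]<330 and 180<b[0][1]<240];print(n,bs)
    if n=='scene':r=[ray(d,*bs[0][0])]
    else:r.append(ray(d,*bs[0][0]))
print(tri(r+[W]),tri(r))
E
```

```text
t: 15.92
eef_pos: [0.4343, -0.0112, 0.1982]
ee_rot: [-3.141, 0.0, -0.606]
force: [0.0, 0.2, -0.2]
width: 0.0001
gripper_force: 0.0
15.9167 [ 0.43426125 -0.01121524  0.19816709] [-3.14141456e+00  7.77149947e-05 -6.05848507e-01] [ 0.04990576  0.1780561  -0.20847571]
([311.0, 165.4], [299, 153, 25, 25, 461]) [ 0.45677022 -0.02341911  0.082     ] shift [ 0.02546144 -0.00276545  0.11616561]
scene [([295.6, 213.2], [291, 210, 10, 8, 59])]
side [([277.7, 201.8], [274, 199, 8, 7, 49])]
(array([ 0.45669317, -0.02286208,  0.07884588]), [0.0015885710241003831, 0.0012289828019498943, 0.0004487306535890787]) (array([ 0.45736739, -0.0211267 ,  0.07732398]), [0.0013061945741452705, 0.0013061945741453353])
```

```bash
echo '[{"finger_gap":0,"dx":0.0255,"dy":-0.0028,"dz":0.02},{"finger_gap":0,"dx":0.0255,"dy":-0.0028,"dz":0.055},{"finger_gap":0,"dx":0.0255,"dy":-0.0028,"dz":0.09},{"finger_gap":0,"dx":0.0255,"dy":-0.0028,"dz":0.108},{"finger_gap":0,"dx":0.0255,"dy":-0.0028,"dz":0.112},{"finger_gap":0,"dx":0.0255,"dy":-0.0028,"dz":0.112}]' | python3 nudge.py; echo '[{"finger_gap":0,"dz":0.001},{"finger_gap":0,"dz":0.002},{"finger_gap":0,"dz":0.003},{"finger_gap":0,"dz":0.004},{"finger_gap":0,"dz":0.005},{"finger_gap":0,"dz":0.006},{"finger_gap":0,"dz":0.006}]' | python3 nudge.py
```

```text
t: 16.57
eef_pos: [0.4563, -0.024, 0.0849]
ee_rot: [3.138, 0.002, -0.605]
force: [-0.0, 0.8, -0.2]
width: 0.0004
gripper_force: 0.0
t: 17.15
eef_pos: [0.4576, -0.0234, 0.0806]
ee_rot: [-3.141, -0.001, -0.603]
force: [-0.4, 0.2, 4.8]
width: 0.0004
gripper_force: 2.5
```

```bash
echo '[{"finger_gap":0,"dz":0.0007},{"finger_gap":0,"dz":0.0014},{"finger_gap":0,"dz":0.002},{"finger_gap":0,"dz":0.002}]' | python3 nudge.py;echo '[{"finger_gap":0,"dz":0.0007},{"finger_gap":0,"dz":0.0014},{"finger_gap":0,"dz":0.002},{"finger_gap":0,"dz":0.002}]' | python3 nudge.py
```

```text
t: 17.48
eef_pos: [0.4574, -0.0234, 0.0784]
ee_rot: [-3.141, -0.001, -0.604]
force: [-0.4, 0.6, 4.4]
width: 0.0005
gripper_force: 2.3
t: 17.82
eef_pos: [0.4573, -0.0234, 0.0763]
ee_rot: [-3.141, -0.0, -0.604]
force: [-0.0, -0.7, 3.3]
width: 0.0006
gripper_force: 2.2
```

```bash
for i in 1; do echo '[{"finger_gap":0,"dz":0.0005},{"finger_gap":0,"dz":0.001},{"finger_gap":0,"dz":0.001}]' | python3 nudge.py;echo '[{"finger_gap":0,"dz":0.0005},{"finger_gap":0,"dz":0.0005}]' | python3 nudge.py;echo '[{"finger_gap":0,"dz":0.0005},{"finger_gap":0,"dz":0.0005}]' | python3 nudge.py; done | grep -E "eef|force: \["
```

```text
eef_pos: [0.4573, -0.0234, 0.0752]
force: [0.3, 1.0, 4.6]
eef_pos: [0.4572, -0.0234, 0.0747]
force: [0.2, -0.2, 4.7]
eef_pos: [0.4573, -0.0234, 0.0744]
force: [-0.4, -0.0, 6.5]
```

```bash
(echo '[{"finger_gap":0,"dz":0.0004},{"finger_gap":0,"dz":0.0004}]' | python3 nudge.py;echo '[{"finger_gap":0,"dz":0.0004},{"finger_gap":0,"dz":0.0004}]' | python3 nudge.py) | grep -E "eef|force: \["
```

```text
eef_pos: [0.4573, -0.0234, 0.0743]
force: [-2.2, 0.6, 10.0]
eef_pos: [0.4573, -0.0234, 0.0742]
force: [-3.6, 1.5, 15.2]
```

The force climbs with no further travel, so the pin is home. I'll retreat and check.

```bash
echo '[{"finger_gap":0,"dz":-0.003},{"finger_gap":0,"dz":-0.03},{"finger_gap":0,"dz":-0.07},{"finger_gap":0,"dx":-0.015,"dy":0.002,"dz":-0.105},{"finger_gap":0,"dx":-0.0255,"dy":0.0028,"dz":-0.124},{"finger_gap":0,"dx":-0.0255,"dy":0.0028,"dz":-0.124},{"finger_gap":0,"dx":-0.0255,"dy":0.0028,"dz":-0.124}]' | python3 nudge.py
python3 - <<'E'
from h import *
s,f,c=snap('wrist','w7')
r=[ray(c,*b[0]) for b in blobs(red(f),200)]
o=[cv2.resize(f[60:240,210:420],(400,343),interpolation=cv2.INTER_CUBIC)]
for n in('scene','side'):
    _,g,d=snap(n,n+'7');bs=[b for b in blobs(red(g),20) if 250<b[0][0]<330 and 180<b[0][1]<240];print(n,bs);r.append(ray(d,*bs[0][0]))
o.append(cv2.resize(g[150:260,230:360],(400,343),interpolation=cv2.INTER_CUBIC));cv2.imwrite('pics/h7.png',np.hstack(o)[:,:,::-1])
print(tri(r[1:]),tri(r))
E
```

```text
t: 19.32
eef_pos: [0.4345, -0.0108, 0.1981]
ee_rot: [-3.139, -0.001, -0.603]
force: [-0.5, -0.5, -0.8]
width: 0.0004
gripper_force: 0.0
scene [([295.8, 214.9], [292, 211, 9, 9, 58])]
side [([277.9, 204.0], [274, 201, 9, 7, 49])]
(array([ 0.4572794 , -0.02227953,  0.071725  ]), [0.0012460710155871941, 0.0012460710155872729]) (array([ 0.45663616, -0.02345439,  0.07287011]), [0.0006227816462721658, 0.0015546954985841488, 0.0010749938804621175])
```

View pics/h7.png

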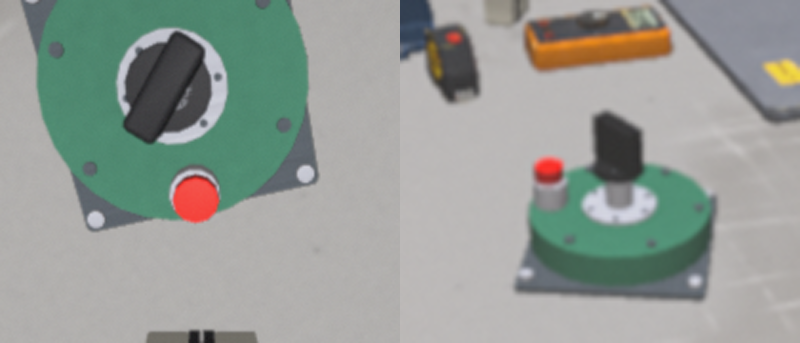

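Final view: the red head sits directly on the bushing (side crop (549,170)), the gripper is clear and the bystanders are untouched.

```bash
python3 -c "
from station import arm, camrig, workorder, get_state
print(workorder.job_done())"
```

```text
the job is handed in; nothing more can be done
None
```

The job is handed in (about 19.5 s on the robot's clock): the pin dropped by itself after about 30° of knob turning, and I pressed it down until it stopped at 0.0742 m (0.074 m expected when flush), peaking at about 15 N against the final stop; the bystanders were not touched.

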